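Turn the upside-down tray over on the drawer organiser

TASK

The shallow wooden tray lies upside down, pocket down, on the shut lid of the drawer organiser and is too wide to grip across. Slide it part-way out over an edge of the organiser, take hold of the part that sticks out and turn the tray over. Lay it back down on the organiser without dropping it and leave it there pocket up and wholly on the organiser's top; do not disturb the four small things around it.

Things in the scene. Friction and masses are not known exactly. Their poses are not given: they have to be found in the camera images.
- organiser: Dark wooden box, 150 (its x) x 180 (y) x 85 mm high, fixed on the drawer bottom (z = 0), x pointing roughly away from the robot. Its sliding lid is shut, flush and cannot move: the top is one flat surface 85 mm up, with no rim. Origin: centre of its underside.
- tray: Loose pale board, 110 (its x) x 100 (y) x 12 mm, about 0.1 kg; one face has a 66 x 60 mm pocket, 8 mm deep, in its middle. Origin: centre of the pocket face; z points from it to the plain face. Start: z up (pocket down), origin at the height of the organiser's top, x within 0.25 rad of the organiser's x. Turned over: z straight down, origin 12 mm above the organiser's top.
- tray_corner1 (a point): Corner of the tray at -x, -y of its own axes, at mid thickness.
- tray_corner2 (a point): Corner of the tray at -x, +y of its own axes, at mid thickness.
- tray_corner3 (a point): Corner of the tray at +x, -y of its own axes, at mid thickness.
- tray_corner4 (a point): Corner of the tray at +x, +y of its own axes, at mid thickness.
- stick: Bystander: loose purple plastic USB stick, 54 x 18 x 9 mm, beside the organiser on the drawer bottom. Origin: centre of its underside.
- drive: Bystander: loose gunmetal zinc drive, 56 x 16 x 8 mm, lying like the stick. Origin: centre of its underside.
- reader: Bystander: loose beige card reader, 70 x 50 x 14 mm, lying like the stick. Origin: centre of its underside.
- egg: Bystander: loose stone egg with a flattened foot, 43 mm across and 49 mm tall, standing beside the organiser. Origin: centre of its underside.
Things that resemble listed ones, but are neither listed nor needed, are in the scene too. What is meant by the tray is not black, green or grey, and is the smaller of those in its own colour.

How it is judged (in metres and radians):
On the way:
1. the tray, lying flat on the organiser, is slid out until a corner of it is at least 20 mm past an edge of the organiser's top ((x of any of tray_corner1, tray_corner2, tray_corner3, tray_corner4 in the frame of organiser below -0.095 m or x of any of tray_corner1, tray_corner2, tray_corner3, tray_corner4 in the frame of organiser above 0.095 m or y of any of tray_corner1, tray_corner2, tray_corner3, tray_corner4 in the frame of organiser below -0.11 m or y of any of tray_corner1, tray_corner2, tray_corner3, tray_corner4 in the frame of organiser above 0.11 m) and angle between tray's own z axis and vertical below 0.15 rad), for 0.2 s.
At the end, for the whole second after the job is handed in: The tray lies flat (within 0.06 rad) on the organiser's top, pocket up, at rest, with no corner more than 4 mm past any edge of the top (angle between tray's own z axis and vertical above 3.082 rad and z of tray in the frame of organiser between 0.093 and 0.101 m and linear speed of tray below 0.02 m/s and angular speed of tray below 0.2 rad/s and x of tray_corner1 in the frame of organiser between -0.079 and 0.079 m and y of tray_corner1 in the frame of organiser between -0.094 and 0.094 m and x of tray_corner2 in the frame of organiser between -0.079 and 0.079 m and y of tray_corner2 in the frame of organiser between -0.094 and 0.094 m and x of tray_corner3 in the frame of organiser between -0.079 and 0.079 m and y of tray_corner3 in the frame of organiser between -0.094 and 0.094 m and x of tray_corner4 in the frame of organiser between -0.079 and 0.079 m and y of tray_corner4 in the frame of organiser between -0.094 and 0.094 m); the robot touches nothing.
It fails at once if the tray falls off the organiser (its origin comes lower than 40 mm above the drawer bottom) (height (world z) of tray below 0.04 m).
It fails at once if the tray is dropped (faster than 0.5 m/s with no finger touching it) (linear speed of tray above 0.5 m/s and contact force between the fingers and tray below 0.05 N).
It fails at once if the stick, drive, card reader or egg is moved by more than 20 mm (distance of any of stick, drive, reader, egg from where it was at the start of the episode above 0.02 m).
It also fails if it takes over 69 s, if anything falls off the work surface, if the arm or the gripper's body presses on something with over 40 N, if the wrist force passes 120 N, or if a joint passes its speed limit or range.

ROBOT

A 7-joint arm with a two-finger parallel gripper is mounted at the origin on the work surface. World frame = base frame: x ahead of the robot, y to its left, z up, the work surface at z = 0. Lengths are in mm, angles in rad, forces in N, time in s.
With the tool pointing down it reaches from about 400 to 875 mm from the base axis. Payload 6.5 kg.
Tool frame: the origin (TCP) lies on the centre line of the jaws, within the pads' length; the fingertips stand 25 mm ahead of it and the grasp point (between the pads) lies 6 mm ahead of it; y points along the fingers, x is the direction in which the jaws open and shut, and the axes are right-handed (so a half turn about y gives the same grasp; the last joint's range is limited). The gripper opens to 85 mm and grips with 20 to 120 N. Pads are 22 mm wide; open, the fingers measure 114 mm over their backs; the gripper's body (76 mm by 85 mm) begins 54 mm behind the grasp point. The pads swing forward as they close: fully open they stand 13 mm farther back than shut.
Start: joints at [1.19, 0.536, -0.004, 1.538, 0.003, 1.067, -0.071], TCP at [201.253, -618.051, 256.29] pointing down, gripper open.
Joint ranges: [-2.7, 2.7], [-0.37, 2.16], [-1.27, 1.26], [0.24, 2.4], [-1.31, 4.45], [0.19, 1.91], [-2.76, 2.76]. Speed limits (rad/s): [2.39, 2.39, 3.14, 3.14, 3.14, 3.14, 3.14].

INTERFACE

Orientations are given as [roll, pitch, yaw] about the fixed x, y, z axes, in that order (R = Rz(yaw) Ry(pitch) Rx(roll)).
In Python, from rig import robot, imaging, finder gives the robot as it stands.
- The arm moves only by the tool servo_tool, never from a script. Its argument "commands" is one flat list of numbers, 7 for each row, row after row: the shift along the tool's x, y, z in cm, then the turn, a rotation vector about the tool's x, y, z in rad, then the opening, from -1 (shut) to 1 (fully open), so that 0 is half open. A call has 1 to 5 rows; each row shifts and turns the commanded pose from where the row before left it, along the tool's axes as they then stand; what a row does not reach is not made up. A row lasts 1/8 s, in which the tool goes at most 62.5 mm and 10.7 degrees, less where a joint would pass 70% of its speed; a pose out of reach is approached as far as the arm can. A call with a gripper value outside its range is refused whole. The fingers move at their own pace and stop on an object; "grip_force" is the grip in N (left out, the last holds). Time passes only in rows, so rows that do not move let the fingers close. It gives the time, the measured TCP pose, the force and the opening at its end, in the units of the state.
- robot.get_state(): the state, without advancing time (a new reading comes with each control period).
- imaging.camera(name): name is "scene" or "side" or "wrist"; returns the picture (480x640x3 uint8, red, green, blue); there is no depth.
- imaging.camera_info(name): a dict with "fx", "fy", "cx", "cy" (pixels), "R" (3x3) and "t" (3): a world point X has camera coordinates R X + t. Camera axes: x right, y down, z forward; pixel columns grow to the right and rows downward; lengths in mm; the calibration is good to about 2 mm. The wrist camera is an equidistant fisheye: a pixel r from the principal point sees the ray r / f radians off the axis. A picture is of the moment at which its call begins: read the wrist's pose just before it. camera_info takes no time and is no camera call; for the wrist camera it gives the pose at the moment of the call.
- robot.job_done(): hands the job in, once; it reports no verdict.
Trained networks look in the newest picture that a camera, given by its name, has taken for a name from the list of things; names that differ only in an ending like _2 or _b are one class to them, and where a whole thing is asked for, a point or a joint stands for the part that bears it (a point fixed in the world has none). Each returns a list of dicts, best first, with "score" (0 to 1); they miss things now and then, are a little off and sometimes report something else, mostly with a low value. They report only what shows in the picture. A call takes as long as a camera call. They do not tell look-alikes from the thing itself.
- finder.regions_of(camera, query): "pixels" (480x640 bool, what is visible of it) and "at" ([column, row] in pixels, amid what is visible of it).
The state is a dict: "time_s": time; "q": joint angles; "joint_vel": joint speeds; "tau": joint torques, N m; "position": TCP position; "tool_rot": TCP orientation; "wrist_force": force on the tool from outside, world axes, zero at the start; "torque": the same for the moment, N m; "opening": opening from 0.0 (shut) to 1.0 (fully open).
Only numpy, scipy, OpenCV 4.12 (cv2) and the standard library are available. Lean on these libraries where they do the work, as an engineer would, in place of code of your own. Each camera call takes 0.05 s, during which the arm holds its last target. There are 200 camera calls.

## Working session

There is one attempt and no reset: what is moved stays moved. The work goes in short steps, Python scripts to look and compute and a tool call to move; the robot and the scene stay as the last step left them, time stands still between calls to the robot, and variables do not carry over. Pictures are saved under pics/ and viewed, on a budget of 10 in all, crops included, one or two more only if the job needs it, and the job is handed in when it is done.

Besides the shell and the picture viewer there is one more tool, called after "Request:" in YAML: its name, and indented under it one key for each argument. servo_tool: Moves the arm, as the interface text tells. Its arguments: {"type":"object","properties":{"commands":{"type":"array","items":{"type":"number"}},"grip_force":{"type":"number"}},"required":["commands"]}

```bash
ls; mkdir -p pics; cat > h.py <<'E'
import numpy as np, cv2
from rig import robot, imaging, finder
def px2w(cam,uv,z,info=None):
    i=info or imaging.camera_info(cam); R=np.array(i['R']);t=np.array(i['t'])
    x=(uv[0]-i['cx'])/i['fx'];y=(uv[1]-i['cy'])/i['fy']
    if cam=='wrist':
        th=np.hypot(x,y); d=np.array([x/th*np.sin(th),y/th*np.sin(th),np.cos(th)]) if th>1e-9 else np.array([0,0,1.])
    else: d=np.array([x,y,1.])
    d=R.T@d; o=-R.T@t
    return o+d*(z-o[2])/d[2]
def w2px(cam,X,info=None):
    i=info or imaging.camera_info(cam); p=np.array(i['R'])@np.array(X)+np.array(i['t'])
    return np.array([p[0]/p[2]*i['fx']+i['cx'],p[1]/p[2]*i['fy']+i['cy']])
def save(img,n): cv2.imwrite('pics/'+n,cv2.cvtColor(img,cv2.COLOR_RGB2BGR))
E
python3 - <<'E'
from h import *
for c in ['scene','side']:
    im=imaging.camera(c); save(im,c+'0.png')
    i=imaging.camera_info(c); R=np.array(i['R']);print(c,-R.T@np.array(i['t']),R.round(3).tolist(),i['fx'])
    for q in ['organiser','tray','stick','drive','reader','egg']:
        z={'organiser':85,'tray':97}.get(q,8)
        for r in finder.regions_of(c,q)[:4]: print(q,round(r['score'],2),r['at'],r['pixels'].sum(),px2w(c,r['at'],z).round(0))
print(robot.get_state())
E
```

```text
pics
scene [1185.0086163   -79.50762937  879.35094149] [[0.163, 0.987, -0.011], [0.77, -0.134, -0.624], [-0.617, 0.094, -0.781]] 498.3051489165981
organiser 0.58 [300.4, 275.1] 4987 [655. -34.  85.]
tray 0.89 [279.5, 373.1] 3205 [848. -96.  97.]
tray 0.87 [419.7, 248.9] 1987 [642. 203.  97.]
tray 0.85 [137.0, 281.3] 4482 [ 624. -339.   97.]
tray 0.8 [270.6, 248.3] 2467 [590. -84.  97.]
stick 0.75 [210.1, 236.1] 150 [ 466. -214.    8.]
drive 0.71 [346.0, 231.8] 136 [506.  87.   8.]
reader 0.68 [368.6, 312.3] 904 [714.  91.   8.]
reader 0.53 [349.8, 232.4] 153 [509.  95.   8.]
egg 0.87 [201.9, 312.8] 412 [ 659. -236.    8.]
side [ 353.41083172 -780.37539657  659.61450156] [[0.962, -0.272, 0.011], [-0.152, -0.569, -0.808], [0.226, 0.776, -0.589]] 478.1032210076055
organiser 0.93 [325.9, 286.8] 4828 [ 566. -161.   85.]
tray 0.94 [361.0, 415.1] 8016 [ 530. -433.   97.]
tray 0.89 [201.4, 311.8] 4969 [ 343. -180.   97.]
tray 0.77 [320.7, 257.6] 2055 [577. -90.  97.]
tray 0.56 [425.1, 281.0] 1919 [ 740. -205.   97.]
stick 0.57 [277.1, 350.1] 296 [ 461. -216.    8.]
drive 0.67 [263.7, 248.3] 164 [498.  85.   8.]
reader 0.64 [360.3, 231.7] 186 [734.  91.   8.]
egg 0.77 [389.8, 333.1] 491 [ 670. -231.    8.]
{'time_s': 0.7, 'q': array([ 1.18979523,  0.5363596 , -0.00442191,  1.5379325 ,  0.00262674,
        1.0673101 , -0.07123169]), 'joint_vel': array([-0.00136817, -0.00120777,  0.00109576, -0.00117692, -0.00026883,
       -0.00079041, -0.00322198]), 'tau': array([-4.18798218e-04, -5.83214843e+01,  1.04739234e+00, -2.59404373e+01,
        1.24271240e-02,  1.90071070e-03,  3.02097556e-05]), 'position': array([ 201.25584786, -618.03302743,  256.30319166]), 'tool_rot': array([-1.57083763e+00,  9.11827865e-07, -1.25595858e+00]), 'wrist_force': array([-0.3894995 ,  0.24408158, -0.16451316]), 'torque': array([ 0.01292833,  0.06346678, -0.00090262]), 'opening': 0.999495179627455}
```

View pics/scene0.png

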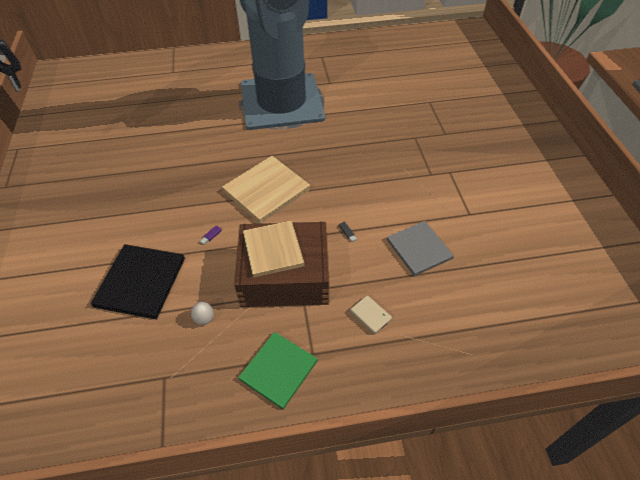

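View pics/side0.png

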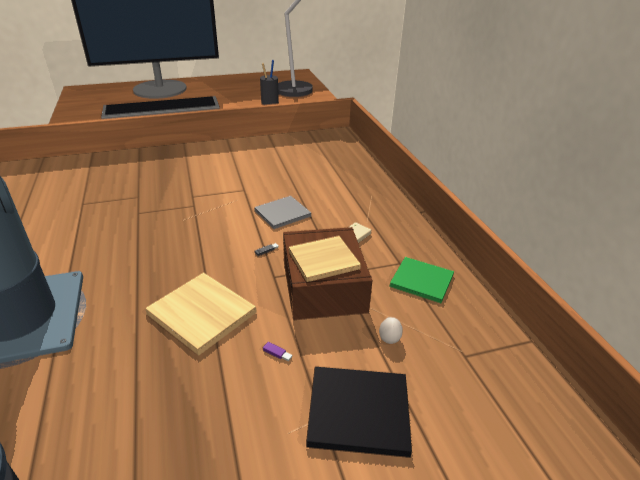

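```bash
cat >> h.py <<'E'
from scipy.optimize import minimize
def sil(cam,p,size,z0,info):
    c,s=np.cos(p[2]),np.sin(p[2]); P=[]
    for a in(-.5,.5):
        for b in(-.5,.5):
            for h in(0,size[2]):
                x,y=a*size[0],b*size[1]; P.append(w2px(cam,[p[0]+c*x-s*y,p[1]+s*x+c*y,z0+h],info))
    h=cv2.convexHull(np.array(P,np.float32)); m=np.zeros((480,640),np.uint8)
    cv2.fillConvexPoly(m,np.round(h*16).astype(np.int32),1,shift=4); return m>0
def fit(masks,p0,size,z0):
    infos={c:imaging.camera_info(c) for c in masks}
    def cost(v):
        p=[v[0],v[1],v[2]/100]; r=0
        for c,m in masks.items():
            s=sil(c,p,size,z0,infos[c]); r+=1-(s&m).sum()/(s|m).sum()
        return r
    best=None
    for y in (-15,0,15):
        x0=np.array([p0[0],p0[1],p0[2]*100+y])
        r=minimize(cost,x0,method='Nelder-Mead',options=dict(initial_simplex=np.array([x0,x0+[15,0,0],x0+[0,15,0],x0+[0,0,12]]),xatol=.05,fatol=1e-4))
        if best is None or r.fun<best.fun: best=r
    return best.x*[1,1,.01],best.fun
E
python3 - <<'E'
from h import *
T={};O={}
for c in ['scene','side']:
    im=imaging.camera(c)
    tr=[r for r in finder.regions_of(c,'tray') if np.linalg.norm(px2w(c,r['at'],97)[:2]-[585,-87])<40][0]['pixels']
    og=finder.regions_of(c,'organiser')
    og=og[0]['pixels']
    T[c]=tr;O[c]=tr|og
    for q in ['stick','drive','reader','egg']:
        for r in finder.regions_of(c,q)[:2]: 
            P=np.array([px2w(c,(u,v),6) for v,u in np.argwhere(r['pixels'])]); print(c,q,round(r['score'],2),P.min(0).round()[:2],P.max(0).round()[:2])
    cr=im[200:340,190:400] if c=='scene' else im[210:350,250:440]
    ov=cr.copy()
    save(cv2.resize(cr,None,fx=2,fy=2,interpolation=2),c+'crop.png')
a=cv2.imread('pics/scenecrop.png');b=cv2.imread('pics/sidecrop.png');cv2.imwrite('pics/crop.png',np.hstack([a[:280],b[:280]])[:, :800])
for n,M,p,s,z in [('tray',T,[585,-87,0],(110,100,12),85),('org',O,[600,-70,0],(150,180,85),0)]:
    print(n,fit(M,p,s,z)); 
    for c in M: print(c,fit({c:M[c]},p,s,z))
E
```

```text
scene stick 0.74 [ 437. -230.] [ 479. -191.]
scene drive 0.59 [477.  77.] [530. 105.]
scene reader 0.74 [ 437. -235.] [ 482. -189.]
scene reader 0.72 [675.  57.] [757. 131.]
scene egg 0.76 [ 632. -256.] [ 685. -214.]Traceback (most recent call last):
  File "<stdin>", line 11, in <module>
  File "h.py", line 4, in px2w
    i=info or imaging.camera_info(cam); R=np.array(i['R']);t=np.array(i['t'])
              ~~~~~~~~~~~~~~~~~~~^^^^^
ValueError: time passes only in moves, steps and waits
```

```bash
cat > fit0.py <<'E'
from h import *
T={};O={}
I={c:imaging.camera_info(c) for c in ['scene','side']}
for c in I:
    im=imaging.camera(c)
    L=[r for r in finder.regions_of(c,'tray') if np.linalg.norm(px2w(c,r['at'],97,I[c])[:2]-[585,-87])<40]
    og=finder.regions_of(c,'organiser')
    print(c,len(L),len(og))
    T[c]=L[0]['pixels'];O[c]=T[c]|og[0]['pixels']
    cr=im[200:340,200:400] if c=='scene' else im[210:350,250:450]
    save(cv2.resize(cr,None,fx=2,fy=2,interpolation=2),c+'crop.png')
a=cv2.imread('pics/scenecrop.png');b=cv2.imread('pics/sidecrop.png');cv2.imwrite('pics/crop.png',np.hstack([a,b]))
np.savez('m.npz',**{'T'+c:T[c] for c in T},**{'O'+c:O[c] for c in O})
for n,M,p,s,z in [('tray',T,[585,-87,0],(110,100,12),85),('org',O,[600,-70,0],(150,180,85),0)]:
    print(n,fit(M,p,s,z)); 
    for c in M: print(c,fit({c:M[c]},p,s,z))
print(robot.get_state()['time_s'])
E
python3 fit0.py
```

```text
scene 1 1
side 1 2
tray (array([ 5.85065123e+02, -8.13893888e+01,  1.05556664e-01]), np.float64(0.10929094674086581))
scene (array([ 5.84393881e+02, -7.91729573e+01,  1.10202529e-01]), np.float64(0.03106567046795128))
side (array([ 5.84555714e+02, -8.36024391e+01,  1.03157695e-01]), np.float64(0.025950782997762878))
org (array([ 5.93220628e+02, -6.35248514e+01, -1.28164308e-01]), np.float64(0.09957871336329616))
scene (array([ 5.9014122e+02, -6.1206417e+01, -1.3257107e-01]), np.float64(0.04986540187155497))
side (array([ 5.92221972e+02, -6.70441217e+01, -1.46912435e-01]), np.float64(0.03671497584541061))
1.35
```

View pics/crop.png

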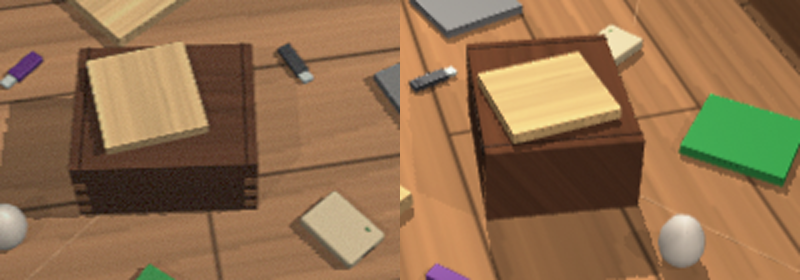

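The crop shows the tray at scene px (272,248). It sits on the organiser, is pale, and is smaller than the other pale board at (265,188). The black (138,281), green (279,373) and grey (420,249) boards are excluded by colour.

```bash
cat >> h.py <<'E'
from scipy.spatial.transform import Rotation as Ro
import sys, json
def mat(y,x):  # finger direction, jaw direction
    y=np.array(y,float);y/=np.linalg.norm(y);x=np.array(x,float);x-=y*(x@y);x/=np.linalg.norm(x)
    return np.column_stack([x,y,np.cross(x,y)])
def pose():
    s=robot.get_state(); return np.array(s['position']),Ro.from_euler('xyz',s['tool_rot']).as_matrix(),s
def plan(p,R,tp,tR,n,g):
    rows=[];dv=Ro.from_matrix(R.T@tR).as_rotvec()/n; dp=(np.array(tp)-p)/n
    for i in range(n):
        rows+= [*(np.round(R.T@dp/10,2)),*np.round(dv,3),g]; R=R@Ro.from_rotvec(dv).as_matrix()
    print(n,'turn/row %.3f shift/row %.1f'%(np.linalg.norm(dv),np.linalg.norm(dp)))
    rows=[float(v)+0 for v in rows]
    for i in range(0,len(rows),35): print(str(rows[i:i+35]).replace(' ',''))
    return np.array(tp,float),R
def show(s=None):
    s=s or robot.get_state(); p,R,_=pose()
    print('t',round(s['time_s'],2),'p',p.round(1),'y',R[:,1].round(3),'x',R[:,0].round(3),'q',np.round(s['q'],3),'F',np.round(s['wrist_force'],1),'op',round(s['opening'],3))
    open('log.jsonl','a').write(json.dumps([list(map(float,s['q'])),p.tolist(),R.tolist()])+'\n')
E
python3 - <<'E'
from h import *
show();p,R,_=pose()
p,R=plan(p,R,[480,-400,260],mat([0,0,-1],[1,-.13,0]),10,0.2)
p,R=plan(p,R,[560,-330,260],mat([0,1,0],[1,0,0]),10,0.2)
E
```

```text
t 1.35 p [ 201.3 -618.1  256.3] y [-0. -0. -1.] x [ 0.31  -0.951  0.   ] q [ 1.19   0.536 -0.004  1.538  0.003  1.067 -0.071] F [-0.3  0.1  0.3] op 1.001
10 turn/row 0.113 shift/row 35.4
[-1.21,-0.04,3.33,0.0,-0.113,0.0,0.2,-0.83,-0.04,3.44,0.0,-0.113,0.0,0.2,-0.44,-0.04,3.51,0.0,-0.113,0.0,0.2,-0.04,-0.04,3.54,0.0,-0.113,0.0,0.2,0.36,-0.04,3.52,0.0,-0.113,0.0,0.2]
[0.75,-0.04,3.46,0.0,-0.113,0.0,0.2,1.14,-0.04,3.35,0.0,-0.113,0.0,0.2,1.51,-0.04,3.2,0.0,-0.113,0.0,0.2,1.86,-0.04,3.01,0.0,-0.113,0.0,0.2,2.18,-0.04,2.78,0.0,-0.113,0.0,0.2]
10 turn/row 0.157 shift/row 10.6
[0.7,0.0,0.8,0.157,-0.01,0.01,0.2,0.71,0.12,0.78,0.157,-0.01,0.01,0.2,0.72,0.23,0.75,0.157,-0.01,0.01,0.2,0.73,0.34,0.69,0.157,-0.01,0.01,0.2,0.74,0.43,0.63,0.157,-0.01,0.01,0.2]
[0.75,0.52,0.54,0.157,-0.01,0.01,0.2,0.76,0.59,0.45,0.157,-0.01,0.01,0.2,0.77,0.64,0.35,0.157,-0.01,0.01,0.2,0.78,0.68,0.23,0.157,-0.01,0.01,0.2,0.79,0.7,0.12,0.157,-0.01,0.01,0.2]
```

Request:
servo_tool:
  commands: [-1.2,0,3.3,0,-0.113,0,0.2,-0.8,0,3.4,0,-0.113,0,0.2,-0.4,0,3.5,0,-0.113,0,0.2,0,0,3.5,0,-0.113,0,0.2,0.4,0,3.5,0,-0.113,0,0.2]
  grip_force: 40

```text
time_s: 1.98
position: [341.1, -510.2, 256.4]
tool_rot: [-1.571, -0.0, -0.687]
wrist_force: [0.1, 0.1, 0.2]
opening: 0.599
```

Request:
servo_tool:
  commands: [0.7,0,3.5,0,-0.113,0,0.2,1.1,0,3.4,0,-0.113,0,0.2,1.5,0,3.2,0,-0.113,0,0.2,1.9,0,3.0,0,-0.113,0,0.2,2.2,0,2.8,0,-0.113,0,0.2]

```text
time_s: 2.6
position: [480.5, -399.8, 256.4]
tool_rot: [-1.571, -0.0, -0.123]
wrist_force: [-0.0, 0.3, 0.6]
opening: 0.599
```

```bash
python3 -c "
from h import *
show()"
```

```text
t 2.6 p [ 480.5 -399.8  256.4] y [ 0. -0. -1.] x [ 0.993 -0.122  0.   ] q [ 0.855  0.516 -0.329  1.593  0.184  1.062  0.354] F [-0.   0.3  0.6] op 0.599
```

Request:
servo_tool:
  commands: [0.7,0,0.8,0.16,0,0,0.2,0.7,0.1,0.8,0.16,0,0,0.2,0.7,0.2,0.7,0.16,0,0,0.2,0.7,0.3,0.7,0.16,0,0,0.2,0.7,0.4,0.6,0.16,0,0,0.2]

```text
time_s: 3.22
position: [519.4, -367.7, 258.2]
tool_rot: [-0.767, -0.001, -0.127]
wrist_force: [0.6, -0.1, -1.0]
opening: 0.598
```

```bash
python3 -c "
from h import *
show()"
```

```text
t 3.23 p [ 519.4 -367.7  258.2] y [ 0.092  0.714 -0.694] x [ 0.992 -0.127  0.001] q [ 1.082  0.888 -0.497  1.211 -0.29   1.562  0.607] F [ 0.6 -0.1 -1. ] op 0.598
```

Request:
servo_tool:
  commands: [0.7,0.5,0.5,0.16,0,0,0.2,0.7,0.6,0.5,0.16,0,0,0.2,0.7,0.6,0.4,0.16,0,0,0.2,0.7,0.7,0.2,0.16,0,0,0.2,0.7,0.7,0.1,0.13,0,0,0.2]

```text
time_s: 3.85
position: [558.4, -335.8, 258.3]
tool_rot: [0.003, 0.001, -0.127]
wrist_force: [0.4, 0.6, 0.4]
opening: 0.599
```

```bash
python3 -c "
from h import *
show()"
```

```text
t 3.85 p [ 558.4 -335.8  258.3] y [0.127 0.992 0.003] x [ 0.992 -0.127 -0.001] q [ 1.129  1.302 -0.682  0.985 -0.632  1.889  0.523] F [0.4 0.6 0.4] op 0.599
```

```bash
cat > kin.py <<'E'
from h import *
import itertools
from scipy.optimize import least_squares
D=[json.loads(l) for l in open('log.jsonl')]
Q=np.array([d[0] for d in D]);P=np.array([d[1] for d in D]);RR=np.array([d[2] for d in D])
F=np.array([[1,0,0],[0,0,-1.],[0,1,0]]).T  # flange: z along tool y
def rz(a): return Ro.from_euler('z',a).as_matrix()
def ry(a): return Ro.from_euler('y',a).as_matrix()
def fk(q,s,v):
    R=rz(v[0]+s[0]*q[0]); p=np.array([0,0,v[2]])+R@[v[6],0,0]
    R=R@ry(q[1])@rz(s[1]*q[2]); p=p+R@[v[7],0,v[3]]
    R=R@ry(q[3])@rz(s[2]*q[4]); p=p+R@[v[8],0,v[4]]
    R=R@ry(q[5])@rz(v[1]+s[3]*q[6]); p=p+R@[0,0,v[5]]+rz(0)@np.zeros(3)
    return p,R@Fm
Fm=np.column_stack([[1,0,0],[0,0,1],[0,-1,0]]).astype(float)
def res(v,s):
    r=[]
    for q,p,R in zip(Q,P,RR):
        a,b=fk(q,s,v); r+=list((a-p)/100)+list(Ro.from_matrix(b.T@R).as_rotvec())
    return np.array(r+list(np.array(v[6:])/3000))
if __name__=='__main__':
    out=[]
    for s in itertools.product((1,-1),repeat=4):
        az=-1.256-s[0]*1.19
        for a7 in (0,np.pi/2,np.pi,-np.pi/2):
            x=least_squares(res,[az,a7,350,400,400,200,0,0,0],args=(s,),max_nfev=60); out.append((x.cost,s,x.x))
    out.sort(key=lambda o:o[0])
    for o in out[:3]: print(o[0],o[1],o[2].round(3))
    np.save('kin.npy',np.r_[out[0][1],out[0][2]])
    print(res(out[0][2],out[0][1]).round(4)[-33:])
E
python3 kin.py
```

```text
0.007227174188711731 (-1, -1, -1, -1) [-6.70000e-02  3.09700e+00  3.31093e+02  5.22730e+02  4.00757e+02
  3.33610e+02 -6.32700e+00  3.04020e+01 -1.88990e+01]
0.007227174188713911 (-1, -1, -1, -1) [-6.70000e-02  3.09700e+00  3.31093e+02  5.22730e+02  4.00757e+02
  3.33610e+02 -6.32700e+00  3.04020e+01 -1.88990e+01]
0.007227174188714425 (-1, -1, -1, -1) [-6.70000e-02  3.09700e+00  3.31093e+02  5.22730e+02  4.00757e+02
  3.33610e+02 -6.32700e+00  3.04020e+01 -1.88990e+01]
[ 0.0068  0.0328 -0.0184  0.     -0.0218 -0.      0.023  -0.0043  0.03
  0.     -0.0218 -0.      0.0148 -0.0005 -0.0304  0.0011 -0.0014  0.048
 -0.0096 -0.0095  0.0188  0.0014  0.045   0.0666 -0.0021  0.0101 -0.0063]
```

```bash
cat > ik.py <<'E'
from kin import *
k=np.load('kin.npy');S=k[:4];V=k[4:]
lo=np.array([-2.7,-.37,-1.27,.24,-1.31,.19,-2.76]);hi=np.array([2.7,2.16,1.26,2.4,4.45,1.91,2.76])
rng=np.random.default_rng(0)
def ik(p,R,seeds=25):
    best=[]
    for i in range(seeds):
        q0=Q[-1].clip(lo+.01,hi-.01) if i==0 else rng.uniform(lo,hi)
        def f(q):
            a,b=fk(q,S,V); return np.r_[(a-p)/100,Ro.from_matrix(b.T@R).as_rotvec(),.003*(q-(lo+hi)/2)/(hi-lo)]
        x=least_squares(f,q0,bounds=(lo,hi),max_nfev=60); best.append((np.linalg.norm(x.fun[:6]),x.x))
    best.sort(key=lambda b:b[0]); return best[0]
if __name__=='__main__':
  oy=np.array([.13,.99,0]);ox=np.array([.99,-.13,0])
  for n,p,y in [('-y',[570,-185,91],oy),('-y150',[570,-185,180],oy),('+y',[605,60,91],-oy),('+y180',[605,60,180],-oy),('-x',[490,-60,91],ox),('-x180',[490,-60,180],ox),('-x+y',[500,-150,91],ox+oy)]:
    for j in (1,-1):
        c,q=ik(np.array(p),mat(y,[0,0,j])); print(n,j,round(c,3),q.round(2))
E
python3 ik.py
```

```text
-y 1 0.0 [ 1.06  1.46 -0.71  1.24 -0.49  1.57  2.27]
-y -1 0.0 [ 0.98  1.41 -0.53  1.24 -0.64  1.64 -0.77]
-y150 1 0.0 [ 1.09  1.33 -0.75  1.33 -0.54  1.57  2.21]
-y150 -1 0.0 [ 1.    1.27 -0.57  1.33 -0.68  1.65 -0.82]
+y 1 0.0 [-0.83  1.41  0.48  1.16  0.66  1.72 -2.46]
+y -1 0.0 [-0.77  1.39  0.34  1.15  0.77  1.78  0.62]
+y180 1 0.0 [-0.87  1.28  0.53  1.25  0.69  1.72 -2.39]
+y180 -1 0.0 [-0.79  1.25  0.38  1.24  0.79  1.78  0.68]
-x 1 0.251 [-0.85  1.92  0.52  2.4   1.93  1.91  1.77]
-x -1 0.251 [-0.85  1.92  0.52  2.4   1.93  1.91 -1.37]
-x180 1 0.481 [-0.84  1.85  0.59  2.4   1.79  1.91  1.74]
-x180 -1 0.481 [-0.84  1.85  0.59  2.4   1.79  1.91 -1.4 ]
-x+y 1 0.0 [ 1.71  1.63 -0.97  2.14 -0.79  0.49  2.76]
-x+y -1 0.0 [ 1.35  1.32 -0.55  2.12 -1.31  1.    0.03]
```

```bash
python3 - <<'E'
from h import *
p,R,_=pose()
D=mat([0,0,-1],[.9909,-.1346,0])
p,R=plan(p,R,[597,6,258],D,10,0)
p,R=plan(p,R,[597,6,112],D,5,0)
E
```

```text
10 turn/row 0.157 shift/row 34.4
[-0.05,3.44,-0.01,-0.157,0.001,-0.001,0.0,-0.05,3.4,0.53,-0.157,0.001,-0.001,0.0,-0.06,3.28,1.05,-0.157,0.001,-0.001,0.0,-0.06,3.07,1.55,-0.157,0.001,-0.001,0.0,-0.06,2.79,2.01,-0.157,0.001,-0.001,0.0]
[-0.07,2.44,2.43,-0.157,0.001,-0.001,0.0,-0.07,2.03,2.78,-0.157,0.001,-0.001,0.0,-0.07,1.57,3.06,-0.157,0.001,-0.001,0.0,-0.07,1.07,3.27,-0.157,0.001,-0.001,0.0,-0.08,0.54,3.4,-0.157,0.001,-0.001,0.0]
5 turn/row 0.000 shift/row 29.2
[0.0,2.92,0.0,0.0,0.0,0.0,0.0,0.0,2.92,0.0,0.0,0.0,0.0,0.0,0.0,2.92,0.0,0.0,0.0,0.0,0.0,0.0,2.92,0.0,0.0,0.0,0.0,0.0,0.0,2.92,0.0,0.0,0.0,0.0,0.0]
```

Request:
servo_tool:
  commands: [0,3.4,0,-0.157,0,0,0,0,3.4,0.5,-0.157,0,0,0,0,3.3,1.0,-0.157,0,0,0,-0.1,3.1,1.5,-0.157,0,0,0,-0.1,2.8,2.0,-0.157,0,0,0]

```text
time_s: 4.47
position: [578.3, -164.7, 257.6]
tool_rot: [-0.792, -0.002, -0.128]
wrist_force: [0.9, 0.2, 0.1]
opening: 0.499
```

Request:
servo_tool:
  commands: [-0.1,2.4,2.4,-0.157,0,0,0,-0.1,2.0,2.8,-0.157,0,0,0,-0.1,1.6,3.1,-0.157,0,0,0,-0.1,1.1,3.3,-0.157,0,0,0,-0.1,0.5,3.4,-0.157,0,0,0]

```text
time_s: 5.1
position: [595.2, 7.5, 258.6]
tool_rot: [-1.576, -0.003, -0.127]
wrist_force: [0.7, -0.0, -0.6]
opening: 0.499
```

```bash
python3 - <<'E'
from h import *
show()
i=imaging.camera_info('wrist'); im=imaging.camera('wrist'); save(im,'w1.png')
L=finder.regions_of('wrist','tray');O=finder.regions_of('wrist','organiser')
for n,z,L in(('T',97,L),('O',85,O)):
  for r in L[:3]:
    c,_=cv2.findContours(r['pixels'].astype(np.uint8),0,1);c=max(c,key=cv2.contourArea)[:,0,:]
    W=np.array([px2w('wrist',u,z,i)[:2] for u in c],np.float32)
    print(n,round(r['score'],2),r['at'],cv2.minAreaRect(W),'ctr poly',cv2.approxPolyDP(W.reshape(-1,1,2),8,True)[:,0].round().tolist())
E
```

```text
t 5.1 p [595.2   7.5 258.6] y [ 0.002 -0.005 -1.   ] x [ 0.992 -0.127  0.003] q [ 0.176  0.466 -0.36   1.672  0.192  1.036 -0.374] F [ 0.7 -0.  -0.6] op 0.499
T 0.97 [502.2, 270.1] ((752.4639892578125, -58.19511413574219), (76.97576904296875, 90.40679931640625), 46.715240478515625) ctr poly [[745.0, -2.0], [696.0, -55.0], [760.0, -114.0], [808.0, -58.0]]
T 0.9 [122.0, 293.9] ((402.72650146484375, -41.622589111328125), (120.44658660888672, 123.08390808105469), 33.78913497924805) ctr poly [[421.0, 40.0], [321.0, -25.0], [374.0, -105.0], [425.0, -78.0], [457.0, -79.0], [484.0, -58.0]]
T 0.62 [266.8, 12.9] ((582.7869873046875, 163.87063598632812), (42.54605484008789, 95.54206848144531), 79.8636245727539) ctr poly [[540.0, 193.0], [554.0, 147.0], [633.0, 172.0]]
O 0.65 [324.7, 230.3] ((600.5319213867188, -14.650699615478516), (104.2445297241211, 150.8041534423828), 81.21334075927734) ctr poly [[678.0, 15.0], [658.0, 29.0], [543.0, 41.0], [532.0, 34.0], [521.0, -52.0], [532.0, -36.0], [635.0, -27.0], [640.0, -55.0], [666.0, -77.0]]
```

View pics/w1.png

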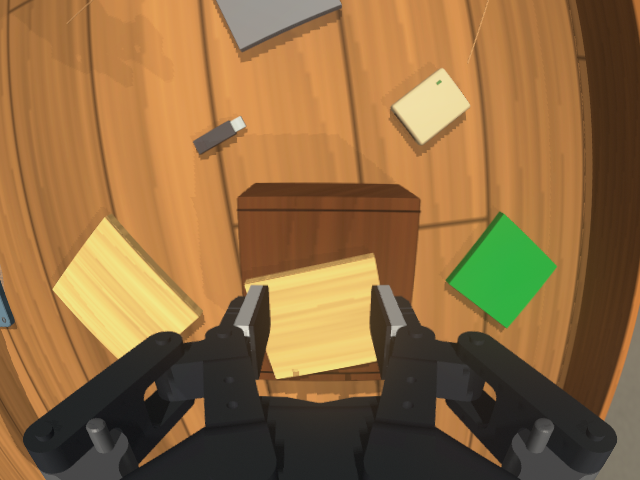

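Wrist view: the organiser's +y top corners are at about (238,208) and (420,211), and the tray's +y corners at (246,284) and (376,254). I'll check these against the fit.

```bash
python3 - <<'E'
from h import *
i=imaging.camera_info('wrist')
for u,z in [((238,208),85),((420,211),85),((246,284),97),((376,254),97)]: print(px2w('wrist',u,z,i).round(1))
def c(p,h):
    a=p[2];return [(np.array(p[:2])+Ro.from_euler('z',a).as_matrix()[:2,:2]@np.array([sx*h[0],h[1]])).round(1) for sx in(-1,1)]
print(c([592.5,-64,-.135],(75,90)),c([585,-81,.105],(55,50)))
p,R,_=pose();D=mat([0,0,-1],[.9909,-.1346,0])
plan(p,R,[597,8,109],D,5,0)
E
```

```text
[530.6  32.9  85. ]
[677.6  13.9  85. ]
[529.1 -28.6  97. ]
[636.9 -14.4  97. ]
[array([530.3,  35.3]), array([678.9,  15.1])] [array([525.1, -37. ]), array([634.5, -25.5])]
5 turn/row 0.004 shift/row 29.9
[0.06,2.99,-0.14,-0.001,0.004,0.0,0.0,0.06,2.99,-0.14,-0.001,0.004,0.0,0.0,0.06,2.99,-0.14,-0.001,0.004,0.0,0.0,0.06,2.99,-0.14,-0.001,0.004,0.0,0.0,0.06,2.99,-0.14,-0.001,0.004,0.0,0.0]
```

Request:
servo_tool:
  commands: [0,3.5,0.1,0,0,0,0,0,3.5,0.1,0,0,0,0,0,3.5,0.1,0,0,0,0,0,3.0,0.1,0,0,0,0,0,1.0,0.1,0,0,0,0]

```text
time_s: 5.88
position: [594.1, 9.7, 110.6]
tool_rot: [-1.571, 0.003, -0.129]
wrist_force: [-0.2, -0.5, 0.5]
opening: 0.495
```

Request:
servo_tool:
  commands: [0,0.2,0,0,0,0,0,0,0.2,0,0,0,0,0,0,0,0,0,0,0,0]

```text
time_s: 6.25
position: [596.0, 11.7, 109.5]
tool_rot: [-1.571, -0.001, -0.126]
wrist_force: [-0.1, 0.7, 0.3]
opening: 0.497
```

```bash
python3 - <<'E'
from h import *
show()
im=imaging.camera('side'); save(cv2.resize(im[180:330,220:480],None,fx=3,fy=3,interpolation=2),'s1.png')
E
```

```text
t 6.25 p [596.   11.7 109.5] y [ 0.002  0.    -1.   ] x [ 0.992 -0.126  0.001] q [ 0.132  0.657 -0.311  1.77   0.276  0.756 -0.447] F [-0.1  0.7  0.3] op 0.497
```

View pics/s1.png

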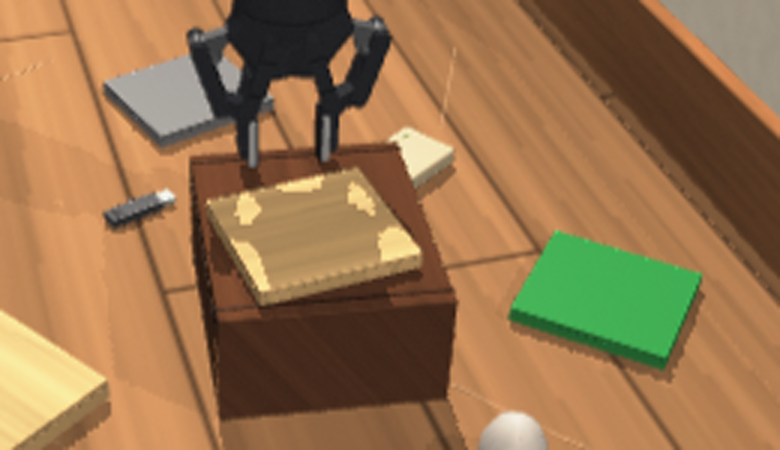

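Request:
servo_tool:
  commands: [0,0,-1.2,0,0,0,0,0,0,-1.2,0,0,0,0,0,0,-1.2,0,0,0,0,0,0,-1.2,0,0,0,0,0,0,-1.2,0,0,0,0]

```text
time_s: 6.92
position: [587.9, -48.5, 108.7]
tool_rot: [-1.571, -0.0, -0.126]
wrist_force: [1.1, 1.2, 0.8]
opening: 0.5
```

Request:
servo_tool:
  commands: [0,0,-1.0,0,0,0,0,0,0,-0.6,0,0,0,0,0,0,-0.4,0,0,0,0,0,0,0,0,0,0,0]

```text
time_s: 7.42
position: [585.1, -67.9, 108.4]
tool_rot: [-1.571, 0.0, -0.126]
wrist_force: [-0.3, 0.3, 0.2]
opening: 0.504
```

```bash
cat > fit1.py <<'E'
from h import *
T={}
I={c:imaging.camera_info(c) for c in ['scene','side']}
show()
G=np.array(eval(sys.argv[1]));z0=float(sys.argv[2]) if len(sys.argv)>2 else 85
for c in I:
    im=imaging.camera(c); save(im,c+sys.argv[3]+'.png')
    L=[r for r in finder.regions_of(c,'tray') if np.linalg.norm(px2w(c,r['at'],z0+12,I[c])[:2]-G)<45]
    if L: T[c]=L[0]['pixels']
o=np.array([592.5,-64]);A=np.array([[.9909,-.1346],[.1346,.9909]])
for M in [T]+[{c:T[c]} for c in T]:
    p,f=fit(M,[*G,-.1],(110,100,12),z0); print(list(M),p.round(3),round(f,3),'org frame',(A@(p[:2]-o)).round(1),'rel yaw',round(p[2]+.135,3))
E
python3 fit1.py '[580,-125]' 85 p1
```

```text
t 7.42 p [585.1 -67.9 108.4] y [-0. -0. -1.] x [ 0.992 -0.126 -0.   ] q [ 0.267  0.65  -0.311  1.788  0.276  0.747 -0.314] F [-0.3  0.3  0.2] op 0.504
['scene', 'side'] [ 5.67251e+02 -1.30880e+02 -1.03000e-01] 0.209 org frame [-16.  -69.7] rel yaw 0.032
['scene'] [ 5.67520e+02 -1.28569e+02 -4.50000e-02] 0.158 org frame [-16.1 -67.3] rel yaw 0.09
['side'] [ 5.66305e+02 -1.30810e+02 -1.27000e-01] 0.043 org frame [-17.  -69.7] rel yaw 0.008
```

Request:
servo_tool:
  commands: [0,0,-0.4,0,0,0,0,0,0,-0.2,0,0,0,0,0,0,0,0,0,0,0,0,0,0.5,0,0,0,0,0,-2.5,0.5,0,0,0,0]

```text
time_s: 8.25
position: [584.4, -63.0, 132.2]
tool_rot: [-1.571, 0.004, -0.126]
wrist_force: [0.8, -0.8, 0.2]
opening: 0.499
```

Request:
servo_tool:
  commands: [0,-3.5,0,0,0,0,0,0,-4.0,0,0,0,0,0,0,-4.0,0,0,0,0,0,0,-2.0,-2,0,0,0,0,0,-1.0,-2,0,0,0,0]

```text
time_s: 8.88
position: [581.3, -103.1, 280.2]
tool_rot: [-1.571, -0.002, -0.125]
wrist_force: [0.1, 0.6, -1.2]
opening: 0.499
```

```bash
python3 - <<'E'
from h import *
show();p,R,_=pose()
oy=np.array([.1346,.9909,0])
M=mat([.1346,.9909,0],[.9909,-.1346,0]); H=mat([.1346,.9909,0],[0,0,-1])
p,R=plan(p,R,[545,-290,250],M,10,0)
p,R=plan(p,R,[545,-290,200],H,10,0)
E
```

```text
t 8.88 p [ 581.3 -103.1  280.2] y [ 0.002 -0.    -1.   ] x [ 0.992 -0.125  0.002] q [ 0.369  0.435 -0.361  1.663  0.171  1.073 -0.168] F [ 0.1  0.6 -1.2] op 0.499
10 turn/row 0.157 shift/row 19.3
[-0.13,0.3,-1.9,0.157,0.001,-0.001,0.0,-0.13,0.0,-1.92,0.157,0.001,-0.001,0.0,-0.12,-0.3,-1.9,0.157,0.001,-0.001,0.0,-0.12,-0.59,-1.83,0.157,0.001,-0.001,0.0,-0.12,-0.87,-1.71,0.157,0.001,-0.001,0.0]
[-0.12,-1.13,-1.56,0.157,0.001,-0.001,0.0,-0.12,-1.36,-1.36,0.157,0.001,-0.001,0.0,-0.11,-1.56,-1.13,0.157,0.001,-0.001,0.0,-0.11,-1.71,-0.87,0.157,0.001,-0.001,0.0,-0.11,-1.83,-0.6,0.157,0.001,-0.001,0.0]
10 turn/row 0.157 shift/row 5.0
[0.0,0.0,-0.5,0.0,0.157,0.0,0.0,0.08,0.0,-0.49,0.0,0.157,0.0,0.0,0.15,0.0,-0.48,0.0,0.157,0.0,0.0,0.23,0.0,-0.45,0.0,0.157,0.0,0.0,0.29,0.0,-0.4,0.0,0.157,0.0,0.0]
[0.35,0.0,-0.35,0.0,0.157,0.0,0.0,0.4,0.0,-0.29,0.0,0.157,0.0,0.0,0.45,0.0,-0.23,0.0,0.157,0.0,0.0,0.48,0.0,-0.15,0.0,0.157,0.0,0.0,0.49,0.0,-0.08,0.0,0.157,0.0,0.0]
```

Request:
servo_tool:
  commands: [-0.1,0.3,-1.9,0.157,0,0,0,-0.1,0,-1.9,0.157,0,0,0,-0.1,-0.3,-1.9,0.157,0,0,0,-0.1,-0.6,-1.8,0.157,0,0,0,-0.1,-0.9,-1.7,0.157,0,0,0]

```text
time_s: 9.5
position: [564.1, -197.4, 264.6]
tool_rot: [-0.781, -0.002, -0.127]
wrist_force: [0.3, 0.7, 0.4]
opening: 0.496
```

Request:
servo_tool:
  commands: [-0.1,-1.1,-1.6,0.157,0,0,0,-0.1,-1.4,-1.4,0.157,0,0,0,-0.1,-1.6,-1.1,0.157,0,0,0,-0.1,-1.7,-0.9,0.157,0,0,0,-0.1,-1.8,-0.6,0.157,0,0,0]

```text
time_s: 10.12
position: [546.9, -291.8, 248.1]
tool_rot: [0.003, -0.0, -0.127]
wrist_force: [0.5, 0.7, 0.8]
opening: 0.499
```

Request:
servo_tool:
  commands: [0,0,-0.5,0,0.157,0,0,0.1,0,-0.5,0,0.157,0,0,0.2,0,-0.5,0,0.157,0,0,0.2,0,-0.4,0,0.157,0,0,0.3,0,-0.4,0,0.157,0,0]

```text
time_s: 10.75
position: [547.8, -290.4, 223.2]
tool_rot: [-0.002, 0.791, -0.126]
wrist_force: [0.5, -0.3, 0.2]
opening: 0.502
```

Request:
servo_tool:
  commands: [0.3,0,-0.4,0,0.157,0,0,0.4,0,-0.3,0,0.157,0,0,0.4,0,-0.2,0,0.157,0,0,0.5,0,-0.2,0,0.157,0,0,0.5,0,-0.1,0,0.157,0,0]

```text
time_s: 11.38
position: [546.5, -290.2, 198.3]
tool_rot: [-2.92, 1.566, -3.046]
wrist_force: [-0.0, 0.3, 0.2]
opening: 0.501
```

```bash
python3 fit1.py '[566,-137]' 85 p2; python3 - <<'E'
from h import *
p,R,_=pose()
H=mat([.1346,.9909,0],[0,0,-1])
p,R=plan(p,R,[549,-261,91],H,5,0)
p,R=plan(p,R,[560,-182,91],H,5,0)
E
```

```text
t 11.38 p [ 546.5 -290.2  198.3] y [ 0.125  0.992 -0.001] x [-0.005 -0.    -1.   ] q [ 0.986  1.25  -0.344  1.136 -0.818  1.883 -0.783] F [-0.   0.3  0.2] op 0.501
['scene', 'side'] [ 5.66086e+02 -1.32707e+02 -1.17000e-01] 0.316 org frame [-16.9 -71.6] rel yaw 0.018
['scene'] [ 5.67029e+02 -1.32766e+02 -1.41000e-01] 0.025 org frame [-16.  -71.6] rel yaw -0.006
['side'] [ 5.64491e+02 -1.35273e+02 -1.39000e-01] 0.28 org frame [-18.2 -74.4] rel yaw -0.004
5 turn/row 0.002 shift/row 22.3
[2.15,0.59,-0.03,0.002,0.001,0.0,0.0,2.15,0.59,-0.03,0.002,0.001,0.0,0.0,2.15,0.59,-0.03,0.002,0.001,0.0,0.0,2.15,0.59,-0.03,0.002,0.001,0.0,0.0,2.15,0.59,-0.03,0.002,0.001,0.0,0.0]
5 turn/row 0.000 shift/row 16.0
[0.0,1.6,0.01,0.0,0.0,0.0,0.0,0.0,1.6,0.01,0.0,0.0,0.0,0.0,0.0,1.6,0.01,0.0,0.0,0.0,0.0,0.0,1.6,0.01,0.0,0.0,0.0,0.0,0.0,1.6,0.01,0.0,0.0,0.0,0.0]
```

Request:
servo_tool:
  commands: [2.2,0.6,0,0,0,0,0,2.2,0.6,0,0,0,0,0,2.2,0.6,0,0,0,0,0,2.1,0.6,0,0,0,0,0,2.1,0.6,0,0,0,0,0]

```text
time_s: 12.2
position: [550.1, -260.3, 89.0]
tool_rot: [-0.671, 1.57, -0.797]
wrist_force: [0.7, 0.7, 0.5]
opening: 0.5
```

Request:
servo_tool:
  commands: [0,1.6,0,0,0,0,0,0,1.6,0,0,0,0,0,0,1.6,0,0,0,0,0,0,1.5,0,0,0,0,0,0,1.3,0,0,0,0,0]

```text
time_s: 12.82
position: [559.9, -184.5, 90.8]
tool_rot: [-0.725, 1.569, -0.851]
wrist_force: [0.5, 0.4, -1.0]
opening: 0.5
```

```bash
python3 - <<'E'
from h import *
show()
im=imaging.camera('side'); sc=imaging.camera('scene')
a=cv2.resize(im[210:340,260:390],(400,400),interpolation=2);b=cv2.resize(sc[210:340,210:340],(400,400),interpolation=2)
save(np.hstack([a,b]),'g1.png')
E
```

```text
t 12.82 p [ 559.9 -184.5   90.8] y [ 0.125  0.992 -0.001] x [ 0.001 -0.001 -1.   ] q [ 0.908  1.351 -0.362  1.272 -0.806  1.67  -0.622] F [ 0.5  0.4 -1. ] op 0.5
```

View pics/g1.png

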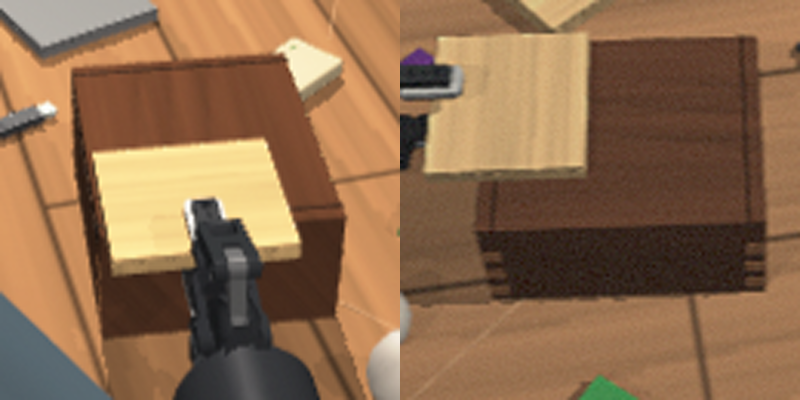

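The picture shows the jaws straddling the tray's overhang near its middle. In the left half, the fingers cross the tray edge at about (215,240). Closing now.

Request:
servo_tool:
  commands: [0,0,0,0,0,0,-0.6,0,0,0,0,0,0,-0.8,0,0,0,0,0,0,-1,0,0,0,0,0,0,-1,0,0,0,0,0,0,-1]
  grip_force: 50

```text
time_s: 13.55
position: [559.8, -185.9, 90.9]
tool_rot: [-0.477, 1.569, -0.604]
wrist_force: [0.2, -2.4, 3.3]
opening: 0.129
```

Request:
servo_tool:
  commands: [-0.5,0,0,0,0,0,-1,-1.0,0,0,0,0,0,-1,-1.5,0,0,0,0,0,-1,-1.5,0,0,0,0,0,-1,-1.5,0,0,0,0,0,-1]

```text
time_s: 14.18
position: [559.7, -185.5, 152.0]
tool_rot: [-0.768, 1.569, -0.894]
wrist_force: [-0.4, -0.9, -1.4]
opening: 0.127
```

```bash
python3 - <<'E'
from h import *
show();p,R,_=pose()
im=imaging.camera('side'); sc=imaging.camera('scene')
a=cv2.resize(im[150:340,240:430],(400,400),interpolation=2);b=cv2.resize(sc[150:340,170:360],(400,400),interpolation=2)
save(np.hstack([a,b]),'g2.png')
E
```

```text
t 14.18 p [ 559.7 -185.5  152. ] y [ 0.126  0.992 -0.001] x [ 0.001 -0.001 -1.   ] q [ 0.922  1.248 -0.379  1.333 -0.83   1.683 -0.664] F [-0.4 -0.9 -1.4] op 0.127
```

View pics/g2.png

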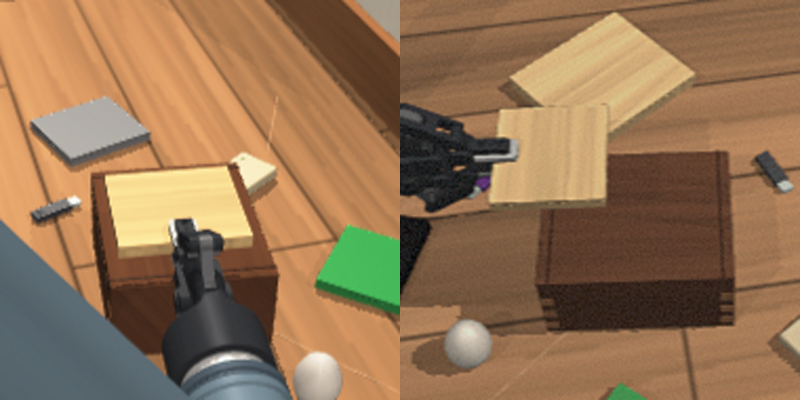

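Request:
servo_tool:
  commands: [-1.5,0,0.5,0,0,0,-1,-1.5,0,0.5,0,0,0,-1,-1.0,0,0.5,0,0,0,-1,0,0,0,0,-0.1,0,-1,0,0,0,0,-0.16,0,-1]

```text
time_s: 14.9
position: [574.9, -187.1, 191.1]
tool_rot: [-0.006, 1.305, -0.131]
wrist_force: [-1.4, 0.0, -1.3]
opening: 0.121
```

Request:
servo_tool:
  commands: [0,0,0,0,-0.16,0,-1,0,0,0,0,-0.16,0,-1,0,0,0,0,-0.16,0,-1,0,0,0,0,-0.16,0,-1,0,0,0,0,-0.16,0,-1]

```text
time_s: 15.52
position: [574.7, -187.4, 190.9]
tool_rot: [-0.001, 0.505, -0.127]
wrist_force: [0.5, -0.3, -2.0]
opening: 0.124
```

Request:
servo_tool:
  commands: [0,0,0,0,-0.16,0,-1,0,0,0,0,-0.16,0,-1,0,0,0,0,-0.16,0,-1,0,0,0,0,-0.16,0,-1,0,0,0,0,-0.16,0,-1]

```text
time_s: 16.15
position: [574.7, -187.5, 190.7]
tool_rot: [-0.001, -0.295, -0.126]
wrist_force: [-0.9, 0.2, -1.1]
opening: 0.126
```

Request:
servo_tool:
  commands: [0,0,0,0,-0.16,0,-1,0,0,0,0,-0.16,0,-1,0,0,0,0,-0.16,0,-1,0,0,0,0,-0.16,0,-1,0,0,0,0,-0.16,0,-1]

```text
time_s: 16.77
position: [574.6, -187.6, 190.6]
tool_rot: [-0.003, -1.095, -0.123]
wrist_force: [0.4, 0.1, -1.0]
opening: 0.128
```

Request:
servo_tool:
  commands: [0,0,0,0,-0.16,0,-1,0,0,0,0,-0.16,0,-1,0,0,0,0,-0.16,0,-1,0,0,0,0,0,0,-1]

```text
time_s: 17.27
position: [574.6, -187.7, 190.5]
tool_rot: [-0.159, -1.568, 0.033]
wrist_force: [-0.0, 0.2, -1.6]
opening: 0.124
```

```bash
python3 - <<'E'
from h import *
show();p,R,_=pose()
im=imaging.camera('side'); sc=imaging.camera('scene')
a=cv2.resize(im[130:340,220:430],(400,400),interpolation=2);b=cv2.resize(sc[130:340,160:370],(400,400),interpolation=2)
save(np.hstack([a,b]),'g3.png')
H=mat([.1346,.9909,0],[0,0,1])
o=np.array([592.5,-64,0]);print('xo,yo',(p-o)@[.9909,-.1346,0],(p-o)@[.1346,.9909,0])
plan(p,R,[p[0],p[1],105],H,5,-1)
E
```

```text
t 17.27 p [ 574.6 -187.7  190.5] y [ 0.126  0.992 -0.   ] x [0.002 0.    1.   ] q [ 1.252  1.494 -1.118  1.298 -0.254  1.469  1.981] F [-0.   0.2 -1.6] op 0.124
xo,yo -1.1126505218647 -125.00693181231965
5 turn/row 0.002 shift/row 17.1
[-1.71,0.0,0.0,-0.002,0.0,0.0,-1.0,-1.71,0.0,0.0,-0.002,0.0,0.0,-1.0,-1.71,0.0,0.0,-0.002,0.0,0.0,-1.0,-1.71,0.0,0.0,-0.002,0.0,0.0,-1.0,-1.71,0.0,0.0,-0.002,0.0,0.0,-1.0]
```

View pics/g3.png

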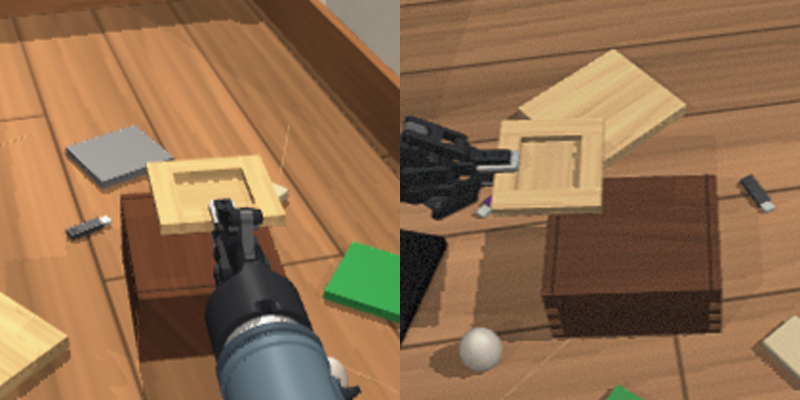

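Request:
servo_tool:
  commands: [-2.0,0.1,0,0,0,0,-1,-2.0,0.1,0,0,0,0,-1,-2.0,0.1,0,0,0,0,-1,-1.8,0,0,0,0,0,-1,-1.2,0,0,0,0,0,-1]

```text
time_s: 18.0
position: [574.7, -184.2, 99.0]
tool_rot: [-0.156, -1.569, 0.031]
wrist_force: [0.8, -0.0, -0.2]
opening: 0.125
```

Request:
servo_tool:
  commands: [-0.3,0,0,0,0,0,-1,-0.2,0,0,0,0,0,-1,-0.1,0,0,0,0,0,-1,0,0,0,0,0,0,-1]

```text
time_s: 18.5
position: [574.9, -184.6, 95.0]
tool_rot: [-1.259, -1.57, 1.133]
wrist_force: [0.5, -0.0, -1.3]
opening: 0.127
```

```bash
python3 - <<'E'
from h import *
show()
E
```

```text
t 18.5 p [ 574.9 -184.6   95. ] y [ 0.126  0.992 -0.001] x [0.    0.001 1.   ] q [ 1.214  1.618 -1.059  1.215 -0.192  1.48   2.067] F [ 0.5 -0.  -1.3] op 0.127
```

Request:
servo_tool:
  commands: [-0.2,0,0,0,0,0,-1,-0.1,0,0,0,0,0,-1,0,0,0,0,0,0,-1]

```text
time_s: 18.88
position: [574.8, -184.4, 91.8]
tool_rot: [-0.449, -1.57, 0.323]
wrist_force: [-0.2, -0.7, -0.2]
opening: 0.125
```

Request:
servo_tool:
  commands: [-0.1,0,0,0,0,0,-1,0,0,0,0,0,0,-1]

```text
time_s: 19.12
position: [574.9, -184.5, 91.4]
tool_rot: [1.274, -1.57, -1.4]
wrist_force: [-0.8, -2.8, 2.8]
opening: 0.13
```

Request:
servo_tool:
  commands: [-0.05,0,0,0,0,0,-0.7,0,0,0,0,0,0,-0.6,0,0,0,0,0,0,-0.5,0,0,0,0,0,0,-0.3,0,0,0,0,0,0,-0.2]

```text
time_s: 19.75
position: [574.8, -184.4, 90.0]
tool_rot: [-0.775, -1.569, 0.649]
wrist_force: [-0.5, -0.3, -0.1]
opening: 0.399
```

Request:
servo_tool:
  commands: [0,-1.5,0,0,0,0,-0.2,0,-2.0,0,0,0,0,-0.2,0,-2.5,0,0,0,0,-0.2,0,-2.5,0,0,0,0,-0.2,0,-1.5,0,0,0,0,-0.2]

```text
time_s: 20.38
position: [562.0, -286.3, 90.1]
tool_rot: [-1.29, -1.569, 1.162]
wrist_force: [1.3, 0.0, -0.2]
opening: 0.398
```

```bash
python3 fit1.py '[580,-137]' 85 p3; python3 - <<'E'
from h import *
im=cv2.imread('pics/sidep3.png'); sc=cv2.imread('pics/scenep3.png')
a=cv2.resize(im[180:340,240:400],(400,400),interpolation=2);b=cv2.resize(sc[180:340,180:340],(400,400),interpolation=2)
cv2.imwrite('pics/g4.png',np.hstack([a,b]))
E
```

```text
t 20.38 p [ 562.  -286.3   90.1] y [ 0.128  0.992 -0.002] x [0.001 0.002 1.   ] q [ 1.216  1.642 -1.039  0.974 -0.183  1.709  2.052] F [ 1.3  0.  -0.2] op 0.398
['scene', 'side'] [ 5.80485e+02 -1.30930e+02 -1.29000e-01] 0.096 org frame [ -2.9 -67.9] rel yaw 0.006
['scene'] [ 5.79384e+02 -1.30499e+02 -1.22000e-01] 0.027 org frame [ -4.  -67.7] rel yaw 0.013
['side'] [ 5.80333e+02 -1.34174e+02 -1.43000e-01] 0.025 org frame [ -2.6 -71.2] rel yaw -0.008
```

View pics/g4.png

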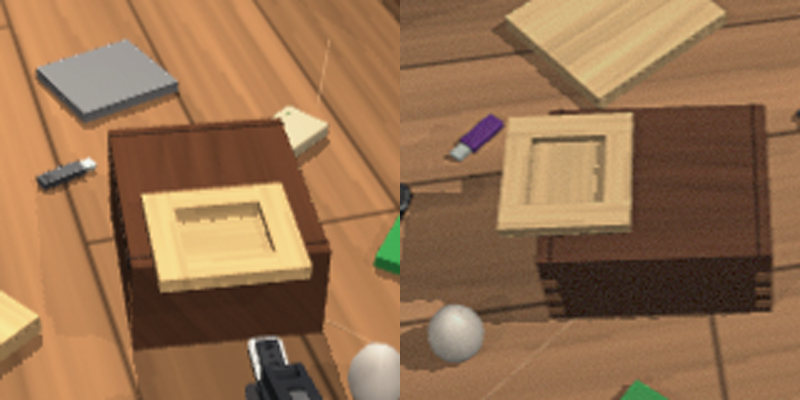

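Tray lies flat, pocket up, at about y_o = -69 mm. Next I turn the jaws level and push it in with both fingertips.

Request:
servo_tool:
  commands: [1.0,0,0,0,0,0,0,0,0,0,0,0.157,0,0,0,0,0,0,0.157,0,0,0,0,0,0,0.157,0,0,0,0,0,0,0.157,0,0]

```text
time_s: 21.2
position: [562.3, -282.9, 101.1]
tool_rot: [0.0, -0.937, -0.125]
wrist_force: [-0.3, -0.7, 0.3]
opening: 0.502
```

Request:
servo_tool:
  commands: [0,0,0,0,0.157,0,0,0,0,0,0,0.157,0,0,0,0,0,0,0.157,0,0,0,0,0,0,0.157,0,0,0,0,0,0,0.157,0,0]

```text
time_s: 21.82
position: [562.3, -282.8, 101.1]
tool_rot: [0.0, -0.152, -0.125]
wrist_force: [-0.2, 0.6, -0.2]
opening: 0.5
```

Request:
servo_tool:
  commands: [0,1.5,0,0,0.157,0,0,0,2.5,0,0,0,0,0,0,2.5,0,0,0,0,0,0,0,0,0,0,0,0]

```text
time_s: 22.32
position: [570.3, -216.4, 101.4]
tool_rot: [0.002, 0.0, -0.122]
wrist_force: [-0.4, -0.1, -1.3]
opening: 0.502
```

```bash
python3 - <<'E'
from h import *
show();p,R,_=pose();o=np.array([592.5,-64,0]);print('xo,yo',(p-o)@[.9909,-.1346,0],(p-o)@[.1346,.9909,0])
E
```

```text
t 22.32 p [ 570.3 -216.4  101.4] y [0.122 0.993 0.002] x [ 0.993 -0.122 -0.   ] q [ 1.081  1.457 -0.697  1.165 -0.526  1.62   0.714] F [-0.4 -0.1 -1.3] op 0.502
xo,yo -1.5242775131410096 -154.01397137171216
```

Request:
servo_tool:
  commands: [0,1.2,-0.1,0,0,0,0,0,1.2,0,0,0,0,0,0,1.2,0,0,0,0,0,0,1.0,0,0,0,0,0,0,0.4,0,0,0,0,0]

```text
time_s: 22.95
position: [576.6, -168.7, 99.2]
tool_rot: [-0.0, 0.0, -0.125]
wrist_force: [0.3, -0.2, 0.2]
opening: 0.5
```

```bash
python3 fit1.py '[583,-112]' 85 p4
```

```text
t 22.95 p [ 576.6 -168.7   99.2] y [ 0.125  0.992 -0.   ] x [ 0.992 -0.125 -0.   ] q [ 1.063  1.442 -0.714  1.261 -0.541  1.52   0.741] F [ 0.3 -0.2  0.2] op 0.5
['scene', 'side'] [ 5.84167e+02 -9.52740e+01 -1.21000e-01] 0.14 org frame [ -4.  -32.1] rel yaw 0.014
['scene'] [ 5.83099e+02 -9.47220e+01 -1.35000e-01] 0.021 org frame [ -5.2 -31.7] rel yaw -0.0
['side'] [ 5.85216e+02 -9.72530e+01 -1.32000e-01] 0.099 org frame [ -2.7 -33.9] rel yaw 0.003
```

Request:
servo_tool:
  commands: [0,0.8,0,0,0,0,0,0,0.7,0,0,0,0,0,0,0.3,0,0,0,0,0,0,0,0,0,0,0,0,0,-1.0,0,0,0,0,0]

```text
time_s: 23.78
position: [577.6, -161.3, 99.3]
tool_rot: [0.0, 0.0, -0.125]
wrist_force: [-1.1, -1.3, 0.0]
opening: 0.5
```

Request:
servo_tool:
  commands: [0,-3,0,0,0,0,0,0,-3,0,0,0,0,0,0,-3,2,0,0,0,0,0,-2,3,0,0,0,0,0,0,0,0,0,0,0]

```text
time_s: 24.4
position: [564.4, -274.1, 151.4]
tool_rot: [-0.004, -0.004, -0.13]
wrist_force: [0.1, -0.2, 0.3]
opening: 0.505
```

```bash
python3 fit1.py '[586,-82]' 85 p5; python3 - <<'E'
from h import *
I={c:imaging.camera_info(c) for c in ['scene','side']}
for c in I:
    imaging.camera(c)
    for q in ['stick','drive','reader','egg']:
        for r in finder.regions_of(c,q)[:2]: print(c,q,round(r['score'],2),np.round(r['at'],1))
im=cv2.imread('pics/sidep5.png'); sc=cv2.imread('pics/scenep5.png')
a=cv2.resize(im[180:380,240:440],(400,400),interpolation=2);b=cv2.resize(sc[180:380,180:380],(400,400),interpolation=2)
cv2.imwrite('pics/g5.png',np.hstack([a,b]))
E
```

```text
t 24.4 p [ 564.4 -274.1  151.4] y [ 0.13   0.992 -0.004] x [ 0.992 -0.13   0.004] q [ 1.115  1.408 -0.699  1.087 -0.54   1.727  0.649] F [ 0.1 -0.2  0.3] op 0.505
['scene', 'side'] [ 5.8581e+02 -7.8521e+01 -1.3400e-01] 0.149 org frame [ -4.7 -15.3] rel yaw 0.001
['scene'] [ 5.85796e+02 -7.49000e+01 -1.40000e-01] 0.076 org frame [ -5.2 -11.7] rel yaw -0.005
['side'] [ 5.87034e+02 -8.00740e+01 -1.27000e-01] 0.047 org frame [ -3.3 -16.7] rel yaw 0.008
scene stick 0.71 [211.5 233.2]
scene stick 0.34 [275.3 247.3]
scene drive 0.51 [345.9 231.3]
scene reader 0.94 [370.5 316.7]
scene egg 0.77 [203.5 313.6]
side stick 0.66 [277.7 352.9]
side drive 0.45 [265.  247.8]
side reader 0.64 [358.3 229.5]
side egg 0.69 [267.  249.3]
side egg 0.39 [382.3 328.4]
```

View pics/g5.png

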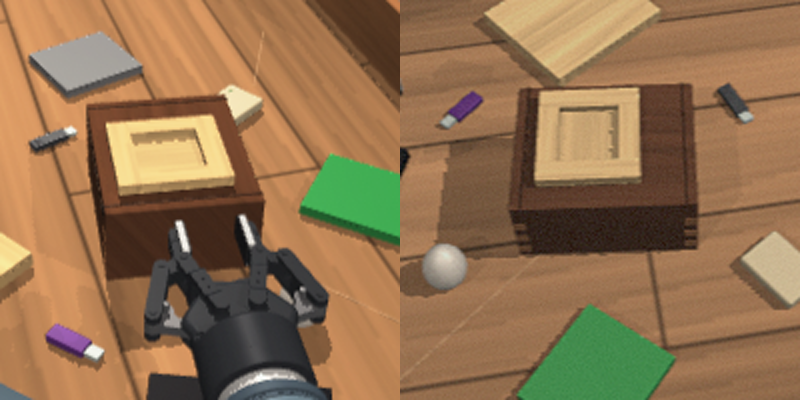

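```bash
python3 -c "
from rig import robot
print(robot.job_done())"
```

```text
the job is handed in; nothing more can be done
None
```

The tray is turned over and lies pocket up on the organiser, wholly on its top, and the job is handed in at about 25 s of the 69 s allowed.

I pushed it with the fingertips about 32 mm over the organiser's -y edge, gripped the part sticking out from the side, lifted it and turned it half round about the finger axis. I set it down on contact, let go and pushed it fully back onto the top.

**Tray position:** the last fit puts its centre at about (-5, -15) mm in the organiser's frame, with a yaw difference of about 0.001 rad. That leaves its edges roughly 15 mm inside the nearest edge of the top. The scene and side cameras disagreed by about 5 mm in y (-12 and -17 mm), well within that margin.

**Flatness:** I judged this from the pictures and the contact at set-down, not from a direct measurement of tilt.

**Bystanders:** the stick, drive and reader were found within a few pixels of their starting places in both cameras. In the scene camera the egg moved by less than 2 px. In the side camera the top egg report was on the drive, and the lower one was about 9 px off the starting place, with the gripper near it.

**Arm:** it stands clear of everything, and wrist forces stayed within a few newtons in every reading.

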